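Check the pot seals with the pin tester and lid the firm one

ROBOT

A 6-joint arm with a two-finger parallel gripper is mounted at the origin on the work surface. World frame = base frame: x ahead of the robot, y to its left, z up, the work surface at z = 0. Lengths are in mm, angles in rad, forces in N, time in s.
With the tool pointing down it reaches from about 275 to 750 mm from the base axis. Payload 10.2 kg.
Tool frame: the origin (TCP) lies on the front face of the gripper's body, between the roots of the fingers; the fingertips stand 73 mm ahead of it and the grasp point (between the pads) lies 54 mm ahead of it; z points along the fingers, y is the line along which they close (so a half turn about z gives the same grasp; the last joint's range is limited). The gripper opens to 85 mm and grips with 20 to 120 N. Pads are 22 mm wide; open, the fingers measure 114 mm over their backs; the gripper's body (76 mm by 85 mm) begins 54 mm behind the grasp point. The pads swing forward as they close: fully open they stand 13 mm farther back than shut.
Start: joints at [-1.355, 0.313, 1.498, -0, 1.331, -0.223], TCP at [223.037, -475.275, 303.894] pointing down, gripper open.
Joint ranges: [-2.94, 2.94], [-0.97, 2.17], [0.19, 2.56], [-1.23, 4.37], [0.02, 3.11], [-2.88, 2.88]. Speed limits (rad/s): [2.39, 2.39, 3.01, 3.14, 3.14, 3.14].

INTERFACE

Orientations are given as a unit quaternion [w, x, y, z].
In Python, from rig import * gives the robot as it stands.
- The arm moves only by the tool step_arm, never from a script. Its argument "plan" is a list of rows, each an object with "offset": the shift along the tool's x, y, z in cm, a list of three; "rot": the turn, a rotation vector about the tool's x, y, z in degrees, a list of three; "gripper": the finger opening in cm, from 0 to 8.54. In form: [{"offset": [x, y, z], "rot": [wx, wy, wz], "gripper": gripper}, ...]. A call has 1 to 12 rows; each row is the pose to reach, as a shift and turn from the pose commanded when the call began, along the tool's axes at that moment; what a row does not reach only later rows make up. A row lasts 1/10 s, in which the tool goes at most 50 mm and 8.59 degrees, less where a joint would pass 70% of its speed; a pose out of reach is approached as far as the arm can. A call with a gripper value outside its range is refused whole. The fingers move at their own pace and stop on an object; "squeeze" is the grip in N (left out, the last holds). Time passes only in rows, so rows that repeat a pose let the fingers close. It gives the time, the measured TCP pose, the force, the opening and the grip force at its end, in the units of the state.
- sense(): the state, without advancing time (a new reading comes with each control period).
- capture(name): name is "scene" or "side" or "wrist"; returns a dict with "color" (400x640x3 uint8, red, green, blue), "depth" (400x640 float32, mm along the optical axis (not along the pixel's ray), 0 where there is no reading), "vertical_fov" (degrees; the focal length in pixels is half the picture's height over the tangent of half this angle, whatever the lens; pixels are square), "cx", "cy" (the principal point, pixels), "rvec" (rotation vector, rad) and "tvec" (3), from world to camera coordinates, as OpenCV has them; the wrist camera has in their place "mount" (4x4, takes a point from camera to tool coordinates, whose origin is the TCP and whose axes are the flange's). Camera axes: x right, y down, z forward; pixel columns grow to the right and rows downward; lengths in mm; the calibration is good to about 2 mm. A picture is of the moment at which its call begins: read the wrist's pose just before it.
- finish_job(): hands the job in; it is judged then, once.
The state is a dict: "time_s": time; "joints": joint angles; "dq": joint speeds; "tau": joint torques, N m; "eef_pos": TCP position; "ee_rot": TCP orientation; "force": force on the tool from outside, world axes, zero at the start; "wrist_torque": the same for the moment, N m; "grip_width": opening from 0.0 (shut) to 1.0 (fully open); "grip_force": force on a finger pad.
Only numpy, scipy, OpenCV 4.12 (cv2) and the standard library are available. Lean on these libraries where they do the work, as an engineer would, in place of code of your own. Each camera call takes 0.05 s, during which the arm holds its last target. There are 200 camera calls.

TASK

Two of the three clay pots on the board have a rubber seal that has gone soft: take the firmness tester from its holder and press its sprung pin straight down on the middle of each seal, left pot, then middle, then right, holding for about half a second with the pin 8 mm into the barrel and never letting it go past 11 mm, to find the one seal that hardly sinks. Stand the tester back in its holder and set the loose clay lid gently, fully seated, on the pot with the firm seal. Leave the jar, the cup and the card stand where they are.

Things in the scene. Friction and masses are not known exactly. Their poses are not given: they have to be found in the camera images.
- tester_mid (a point): firmness tester, loose, upright in its holder, 0.2 kg: black round barrel 30 mm in diameter and 62 mm long on a steel flange 40 mm wide and 8 mm thick, 70 mm high together; below the flange a nose and the pin. This point: on the axis, 35 mm above the flange's underside, 35 mm below the barrel's top, 75 mm above the pin's tip at rest; z along the axis, up
- pin (a joint): how far the tester's sprung pin is pushed into the barrel, m: 0 at rest (fully out), 0.016 at the stop; its spring gives 1 N per mm, so 0.008 means 8 N
- pin_tip (a point): tip of the tester's round-ended steel pin, 10 mm in diameter: at rest it sticks out 30 mm below a nose that is 16 mm wide and 10 mm long, under the flange, on the axis. This point: the lowest point of the pin, moving with it
- holder_top (a point): fixed wooden holder block 64 x 64 mm, 55 mm high, with a hole 27 mm wide and 50 mm deep in the middle of its top; the tester's nose and pin hang in the hole and its flange rests on the top face. This point: centre of the hole's mouth, on the top face
- board: fixed plywood board 130 x 360 mm, 10 mm thick, carrying a row of three fixed clay pots along its y axis, 115 mm apart. Origin: centre of its underside, on the counter; z up, the left pot lies to its +y
- left_mouth (a point): the left pot, as seen from the robot (+y end of the row): terracotta, 96 mm wide, 60 mm high, its mouth 68 mm wide inside and 86 mm wide outside. This point: centre of the mouth, level with the top of the rim, 70 mm above the counter
- middle_mouth (a point): the middle pot, as seen from the robot (middle of the row): terracotta, 96 mm wide, 60 mm high, its mouth 68 mm wide inside and 86 mm wide outside. This point: centre of the mouth, level with the top of the rim, 70 mm above the counter
- right_mouth (a point): the right pot, as seen from the robot (-y end of the row): terracotta, 96 mm wide, 60 mm high, its mouth 68 mm wide inside and 86 mm wide outside. This point: centre of the mouth, level with the top of the rim, 70 mm above the counter
- seal_a: one of three look-alike black rubber seals, discs 62 mm wide, one in each pot's mouth (which in which varies; which are soft is not told). Origin: centre of its top face, at rest 6 to 10 mm below the pot's rim; z up. It gives straight down like a spring, up to 22 mm, and rises again: under 8 N a soft one sinks 9 to 14 mm, the firm one 2 to 3 mm
- seal_b: one of three look-alike black rubber seals, discs 62 mm wide, one in each pot's mouth (which in which varies; which are soft is not told). Origin: centre of its top face, at rest 6 to 10 mm below the pot's rim; z up. It gives straight down like a spring, up to 22 mm, and rises again: under 8 N a soft one sinks 9 to 14 mm, the firm one 2 to 3 mm
- seal_c: one of three look-alike black rubber seals, discs 62 mm wide, one in each pot's mouth (which in which varies; which are soft is not told). Origin: centre of its top face, at rest 6 to 10 mm below the pot's rim; z up. It gives straight down like a spring, up to 22 mm, and rises again: under 8 N a soft one sinks 9 to 14 mm, the firm one 2 to 3 mm
- lid: the loose clay lid, 0.16 kg, lying the right way up on the counter (the only loose lid). Origin: centre of its underside
- lid_mid (a point): the same lid: a spigot 60 mm wide and 4 mm high at the bottom (fits loosely in a pot's mouth), a disc 90 mm wide and 10 mm thick, and a round knob 22 mm in diameter standing from 14 to 42 mm above the lid's underside. This point: on its axis, half-way up, 21 mm above its underside, inside the knob; seated on a pot it is 17 mm above the rim
- jar: bystander: glass jar with a screw cap, 64 mm wide, 100 mm high; origin under its centre
- cup: bystander: paper cup, 72 mm wide, 90 mm high; origin under its centre
- cards: bystander: wooden card stand, 50 x 90 mm, 62 mm high; origin under its centre
Things that resemble listed ones, but are neither listed nor needed, are in the scene too. What is shaped like the lid but blue or pink is not meant.

How it is judged (in metres and radians):
On the way, in this order (a step that is already met when the one before it is completed fails the run):
1. the tester's pin is pressed onto the seal of the left pot until it is at least 7 mm into the barrel, and held there for a moment (value of joint pin above 0.007 m and horizontal distance between pin_tip and left_mouth below 0.02 m and angle between tester_mid's own z axis and vertical below 0.2 rad), for 0.3 s.
2. the tester's pin is pressed onto the seal of the middle pot until it is at least 7 mm into the barrel, and held there for a moment (value of joint pin above 0.007 m and horizontal distance between pin_tip and middle_mouth below 0.02 m and angle between tester_mid's own z axis and vertical below 0.2 rad), for 0.3 s.
3. the tester's pin is pressed onto the seal of the right pot until it is at least 7 mm into the barrel, and held there for a moment (value of joint pin above 0.007 m and horizontal distance between pin_tip and right_mouth below 0.02 m and angle between tester_mid's own z axis and vertical below 0.2 rad), for 0.3 s.
At the end, for the whole second after the job is handed in: The loose lid sits level on the pot with the firm seal, spigot in the mouth, within 7 mm of the seal's centre and within 4 mm of its seated height, at rest; the tester stands upright in its holder with its flange on the top face, within 12 mm of the hole's centre (horizontal distance between lid_mid and seal_b below 0.007 m and z of lid_mid in the frame of board between 0.083 and 0.091 m and angle between lid_mid's own z axis and vertical below 0.06 rad and linear speed of lid below 0.02 m/s and horizontal distance between tester_mid and holder_top below 0.012 m and z of tester_mid in the frame of holder_top between 0.031 and 0.039 m and angle between tester_mid's own z axis and vertical below 0.08 rad); the robot touches nothing.
It fails at once if the pin is pushed more than 12 mm into the barrel (value of joint pin above 0.012 m).
It fails at once if a seal is pressed with more than 15 N (contact force between any of seal_a, seal_b, seal_c and anything else above 15 N).
It fails at once if the lid is dropped or forced on a pot (more than 40 N) (contact force between lid and board above 40 N).
It fails at once if the lid falls out of the fingers from more than about 6 mm (let go and faster than 0.35 m/s) (contact force between lid and the fingers below 0.05 N and linear speed of lid above 0.35 m/s).
It fails at once if the jar, the cup or the card stand is moved by more than 20 mm (distance of any of jar, cup, cards from where it was at the start of the episode above 0.02 m).
It also fails if it takes over 72 s, if anything falls off the work surface, if the arm or the gripper's body presses on something with over 40 N, if the wrist force passes 120 N, or if a joint passes its speed limit or range.

## Working session

There is one attempt and no reset: what is moved stays moved. The work goes in short steps, Python scripts to look and compute and a tool call to move; the robot and the scene stay as the last step left them, time stands still between calls to the robot, and variables do not carry over. Pictures are saved under pics/ and viewed, at most 10 in all, crops included, and the job is handed in when it is done.

Besides the shell and the picture viewer there is one more tool, called after "Emit:" as name([rows], argument=value, ...), one row to a line, values as JSON. step_arm: Moves the arm, as the interface text tells. Its arguments: {"type":"object","properties":{"plan":{"type":"array"},"squeeze":{"type":"number"}},"required":["plan"]}

```bash
mkdir -p pics; cat > h.py <<'E'
from rig import *
import numpy as np, cv2
from scipy.spatial.transform import Rotation as R
def cam(name):
    s=sense(); c=capture(name); f=200/np.tan(np.radians(c["vertical_fov"])/2)
    K=np.array([[f,0,c["cx"]],[0,f,c["cy"]],[0,0,1]])
    if name=="wrist":
        q=s["ee_rot"]; T=np.eye(4); T[:3,:3]=R.from_quat([q[1],q[2],q[3],q[0]]).as_matrix(); T[:3,3]=s["eef_pos"]
        M=T@np.array(c["mount"]); Rw=M[:3,:3]; o=M[:3,3]
    else:
        Rc=cv2.Rodrigues(np.array(c["rvec"],float))[0]; Rw=Rc.T; o=-Rw@np.array(c["tvec"],float).ravel()
    return c,K,Rw,o
def cloud(c,K,Rw,o):
    v,u=np.mgrid[0:400,0:640]; d=c["depth"]
    P=np.stack([(u-K[0,2])/K[0,0]*d,(v-K[1,2])/K[1,1]*d,d],-1)
    W=P@Rw.T+o; W[d<=0]=np.nan; return W
def ray(K,Rw,o,u,v,z):
    d=Rw@np.array([(u-K[0,2])/K[0,0],(v-K[1,2])/K[1,1],1]); return o+d*(z-o[2])/d[2]
E
python3 - <<'E'
from h import *
print(sense())
a=cam("scene");b=cam("side");w=cam("wrist")
for n,c in (("scene",a),("side",b),("wrist",w)):
    cv2.imwrite(f"pics/{n}0.png",c[0]["color"][:,:,::-1]); np.savez(f"{n}0.npz",W=cloud(*c),col=c[0]["color"],K=c[1],R=c[2],o=c[3]); print(n,c[3],c[2][:,2])
E
```

```text
{'time_s': 0.0, 'joints': array([-1.35540010e+00,  3.13454523e-01,  1.49844165e+00,  4.06755605e-06,
        1.33103345e+00, -2.23377196e-01]), 'dq': array([ 2.18168414e-03,  1.21935644e-03,  2.53673310e-03, -4.40714461e-04,
        6.01042830e-05,  3.20444110e-04]), 'tau': array([ 1.18963326e-03, -4.12261927e+01, -2.59747195e+01, -1.19819920e-04,
        4.01067431e-03,  1.45257280e-05]), 'eef_pos': array([ 222.99820791, -475.09592276,  303.33098931]), 'ee_rot': array([-6.68472396e-04,  9.76030991e-01,  2.17630552e-01,  4.64283693e-06]), 'force': array([ 0.50516943, -0.33536718, -0.04573202]), 'wrist_torque': array([ 0.01239521,  0.02314415, -0.02574459]), 'grip_force': 0.0, 'grip_width': 1.0005235776648196}
scene [1208.51302378 -486.20756528 1126.82018511] [-0.49535783  0.40140625 -0.77038539]
side [ 485.82790793 1032.48236855  814.60206608] [ 0.04540947 -0.8112839  -0.58288629]
wrist [ 293.68463317 -441.68552233  372.36420319] [-0.27611869 -0.12771682 -0.95260006]
```

View pics/scene0.png

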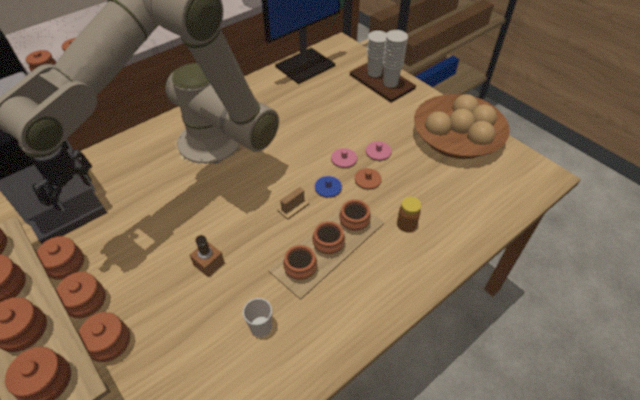

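View pics/side0.png

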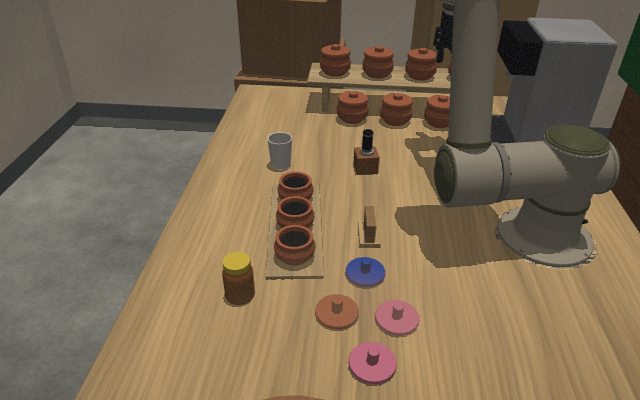

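The scene view shows the tester at (203,245), pots at (300,262), (329,238) and (355,214), the orange lid at (368,178), jar (409,213), cup (258,317) and card stand (293,203). The side view shows the same: lid (337,310), tester (367,140), pots at (295,185), (295,212), (295,243).

```bash
cat > m.py <<'E'
from h import *
from scipy.optimize import least_squares
def circ(p):
    r=least_squares(lambda q:np.hypot(p[:,0]-q[0],p[:,1]-q[1])-q[2],[*p.mean(0)[:2],40],loss="soft_l1").x; return r
D={n:np.load(n+"0.npz") for n in("scene","side")}
def reg(n,u0,u1,v0,v1,z0,z1):
    W=D[n]["W"][v0:v1,u0:u1].reshape(-1,3); k=(W[:,2]>z0)&(W[:,2]<z1); return W[k]
def show(lbl,p): print(lbl,len(p),"med",np.median(p,0).round(1),"min",p.min(0).round(0),"max",p.max(0).round(0))
for n,rs in (("scene",[(280,320,240,285),(310,348,218,255),(336,374,196,232)]),("side",[(270,318,222,268),(270,318,194,226),(272,318,168,199)])):
    for r in rs:
        p=reg(n,*r,66,74)
        if len(p)<10: p=reg(n,*r,62,78)
        print(n,"pot",circ(p).round(1)); show(" rim",p)
for n,r in (("scene",(350,386,164,192)),("side",(310,362,292,330))):
    p=reg(n,*r,9,20); show(n+" lid disc",p); print(circ(p)); show(" knob",reg(n,*r,36,60))
for n,r in (("scene",(186,228,230,275)),("side",(350,384,125,176))):
    show(n+" barreltop",reg(n,*r,118,135)); show(" holder top",reg(n,*r,50,58)); show(" holder all",reg(n,*r,10,58))
for n,r,l in (("scene",(278,312,186,218),"cards"),("side",(355,384,202,248),"cards"),("scene",(395,425,195,232),"jar"),("scene",(240,276,296,338),"cup")):
    show(n+l,reg(n,*r,20,130))
E
python3 m.py
python3 - <<'E'
import numpy as np,cv2
a=np.load("scene0.npz");b=np.load("side0.npz")
A=cv2.resize(a["col"][180:290,180:390],None,fx=3.5,fy=3.5)[...,::-1]
cv2.imwrite("pics/crop.png",A)
E
```

```text
scene pot [638.8 -83.8  38.6]
 rim 270 med [637.1 -85.5  69.9] min [ 595. -127.   66.] max [681.  -7.  74.]
scene pot [625.7  28.7  38.3]
 rim 278 med [626.6  25.9  70. ] min [583. -51.  66.] max [667. 106.  74.]
scene pot [613.  141.8  39. ]
 rim 229 med [617.2 135.7  70.6] min [568.  60.  66.] max [655. 186.  74.]
side pot [607.9 145.8  38.9]
 rim 318 med [608.5 146.6  69.6] min [566. 101.  66.] max [650. 188.  74.]
side pot [620.7  32.   39.1]
 rim 274 med [618.1  39.   69.4] min [579. -16.  66.] max [663. 108.  74.]
side pot [633.1 -81.1  39.7]
 rim 254 med [631.6 -65.1  69.4] min [ 592. -128.   66.] max [676.   3.  74.]
scene lid disc 395 med [510.6 296.8  14.9] min [419. 257.   9.] max [551. 351.  20.]
[503.18992473 303.74552867  34.76592673]
 knob 32 med [507.7 300.2  42.2] min [496. 291.  36.] max [517. 316.  47.]
side lid disc 1029 med [501.1 310.8  14. ] min [458. 257.   9.] max [545. 348.  20.]
[501.18296805 301.43495971  34.1731525 ]
 knob 80 med [501.6 305.1  41.3] min [492. 293.  37.] max [512. 314.  46.]
scene barreltop 95 med [ 455.3 -272.5  124.8] min [ 438. -287.  118.] max [ 469. -258.  129.]
 holder top 254 med [ 466.8 -280.6   55. ] min [ 422. -307.   50.] max [ 489. -235.   58.]
 holder all 501 med [ 476.2 -280.5   50.4] min [ 422. -309.   10.] max [ 491. -235.   58.]
side barreltop 61 med [ 448.2 -264.6  124.2] min [ 434. -288.  118.] max [ 462. -253.  129.]
 holder top 186 med [ 449.  -255.2   54.9] min [ 411. -310.   50.] max [ 485. -234.   58.]
 holder all 486 med [ 448.2 -245.1   41.4] min [ 411. -310.   10.] max [ 485. -231.   58.]
scenecards 366 med [448.8  37.   56.6] min [427.  -0.  20.] max [459.  83.  68.]
sidecards 357 med [437.3  61.8  60. ] min [423.  -0.  20.] max [451.  86.  66.]
scenejar 618 med [725.  251.   80.6] min [686. 233.  20.] max [748. 293. 106.]
scenecup 737 med [ 694.1 -266.8   64.3] min [ 669. -303.   20.] max [ 741. -233.   96.]
```

View pics/crop.png

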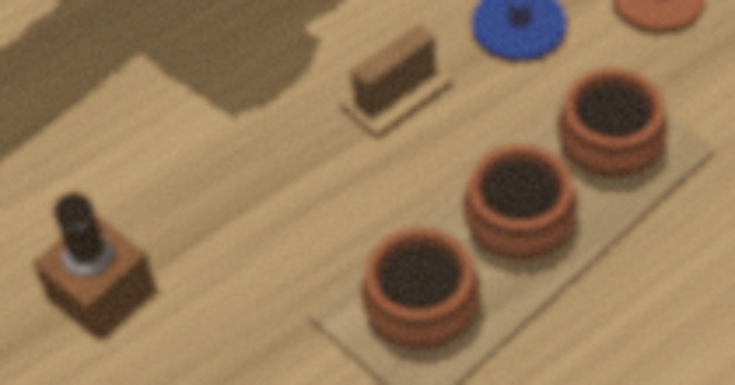

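Two views agree to ~5 mm; averages: pots L(610.5,143.8), M(623,30), R(636,-82.5), tester (452,-271), lid (503,303). Go above the tester and refine with the wrist camera.

```bash
cat > go.py <<'E'
import sys
from h import *
def off(t):
    s=sense(); q=s["ee_rot"]; Rt=R.from_quat([q[1],q[2],q[3],q[0]]).as_matrix()
    return (Rt.T@(np.array(t,float)-s["eef_pos"])/10).round(2), s
if __name__=="__main__":
    for a in sys.argv[1:]:
        o,s=off([float(x) for x in a.split(",")]); print(a,"->",o)
    q=s["ee_rot"]; print(s["time_s"],s["eef_pos"].round(1),"z",R.from_quat([q[1],q[2],q[3],q[0]]).as_matrix().round(4).tolist(),"F",s["force"].round(2),"grip",s["grip_width"],s["grip_force"],s["joints"].round(2))
E
python3 go.py 452,-271,250
```

```text
452,-271,250 -> [29.4  -8.75  5.36]
0.15 [ 223.  -475.2  303.5] z [[0.9053, 0.4248, -0.0002], [0.4248, -0.9053, 0.0009], [0.0002, -0.0009, -1.0]] F [ 0.56  1.18 -0.89] grip 0.9988762719387674 0.0 [-1.36  0.31  1.5   0.    1.33 -0.22]
```

Emit:
step_arm([
  {"offset": [4.2,-1.25,0.76],"rot": [0,0,0],"gripper": 8.5},
  {"offset": [8.4,-2.5,1.53],"rot": [0,0,0],"gripper": 8.5},
  {"offset": [12.6,-3.75,2.3],"rot": [0,0,0],"gripper": 8.5},
  {"offset": [16.8,-5.0,3.06],"rot": [0,0,0],"gripper": 8.5},
  {"offset": [21.0,-6.25,3.8],"rot": [0,0,0],"gripper": 8.5},
  {"offset": [25.2,-7.5,4.6],"rot": [0,0,0],"gripper": 8.5},
  {"offset": [29.4,-8.75,5.4],"rot": [0,0,0],"gripper": 8.5},
  {"offset": [29.4,-8.75,5.4],"rot": [0,0,0],"gripper": 8.5},
  {"offset": [29.4,-8.75,5.4],"rot": [0,0,0],"gripper": 8.5},
  {"offset": [29.4,-8.75,5.4],"rot": [0,0,0],"gripper": 8.5},
])

```text
time_s: 1.15
eef_pos: [451.5, -271.8, 250.0]
ee_rot: [0.0, 0.976, 0.217, -0.0]
force: [0.1, -0.7, -0.1]
grip_width: 0.993
grip_force: 0.0
```

```bash
python3 - <<'E'
from h import *
c=cam("wrist"); W=cloud(*c); cv2.imwrite("pics/w1.png",c[0]["color"][:,:,::-1])
from m import circ
Z=W[...,2]
for z0,z1 in((121,129),(52,58),(60,66)):
    k=(Z>z0)&(Z<z1)&(np.hypot(W[...,0]-452,W[...,1]+271)<60); p=W[k]
    print(z0,len(p),p.min(0).round(1) if len(p) else "",p.max(0).round(1) if len(p) else "",p.mean(0).round(1) if len(p) else "")
    if len(p)>20:
        v,u=np.nonzero(k); print("uv",u.min(),u.max(),v.min(),v.max()); print(cv2.minAreaRect(p[:,:2].astype(np.float32)))
E
python3 go.py 452,-271,149
```

```text
scene pot [638.8 -83.8  38.6]
 rim 270 med [637.1 -85.5  69.9] min [ 595. -127.   66.] max [681.  -7.  74.]
scene pot [625.7  28.7  38.3]
 rim 278 med [626.6  25.9  70. ] min [583. -51.  66.] max [667. 106.  74.]
scene pot [613.  141.8  39. ]
 rim 229 med [617.2 135.7  70.6] min [568.  60.  66.] max [655. 186.  74.]
side pot [607.9 145.8  38.9]
 rim 318 med [608.5 146.6  69.6] min [566. 101.  66.] max [650. 188.  74.]
side pot [620.7  32.   39.1]
 rim 274 med [618.1  39.   69.4] min [579. -16.  66.] max [663. 108.  74.]
side pot [633.1 -81.1  39.7]
 rim 254 med [631.6 -65.1  69.4] min [ 592. -128.   66.] max [676.   3.  74.]
scene lid disc 395 med [510.6 296.8  14.9] min [419. 257.   9.] max [551. 351.  20.]
[503.18992473 303.74552867  34.76592673]
 knob 32 med [507.7 300.2  42.2] min [496. 291.  36.] max [517. 316.  47.]
side lid disc 1029 med [501.1 310.8  14. ] min [458. 257.   9.] max [545. 348.  20.]
[501.18296805 301.43495971  34.1731525 ]
 knob 80 med [501.6 305.1  41.3] min [492. 293.  37.] max [512. 314.  46.]
scene barreltop 95 med [ 455.3 -272.5  124.8] min [ 438. -287.  1
[... 942 characters left out ...]
15234375), (29.162338256835938, 28.386587142944336), 26.74101448059082)
52 2875 [ 412.2 -309.7   52. ] [ 486.9 -235.5   58. ] [ 457.3 -268.6   54. ]
uv 275 363 149 233
((449.64385986328125, -272.6521911621094), (64.55085754394531, 64.0267105102539), 10.872986793518066)
60 433 [ 434.1 -292.3   60. ] [ 469.4 -253.2   66. ] [ 458.4 -268.5   61.8]
uv 295 340 173 205
((454.4293518066406, -269.79193115234375), (28.112621307373047, 38.76230239868164), 27.208030700683594)
452,-271,149 -> [ 0.1  -0.07 10.11]
1.2 [ 451.4 -272.   250.1] z [[0.9059, 0.4236, 0.0001], [0.4236, -0.9059, -0.0003], [-0.0001, 0.0003, -1.0]] F [ 1.06 -0.26 -0.83] grip 0.994136852812009 0.0 [-0.76  0.37  1.57 -0.    1.21  0.37]
```

View pics/w1.png

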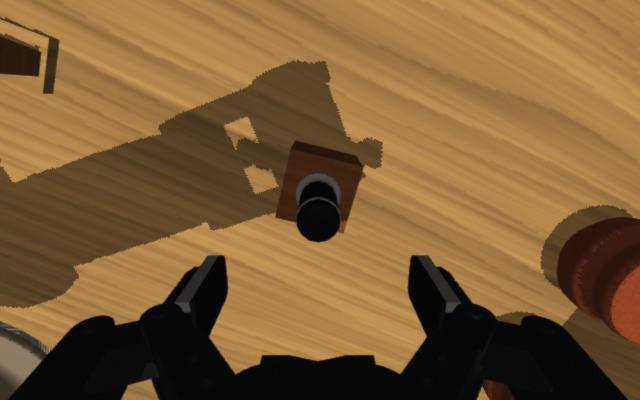

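Wrist view: barrel top centred at (318,222), holder square around (320,185), fingers straddle it. Wrist-based tester centre (450.2,-272.4). Descend and grip.

Emit:
step_arm([
  {"offset": [-0.1,0,3],"rot": [0,0,0],"gripper": 8.5},
  {"offset": [-0.13,0,6],"rot": [0,0,0],"gripper": 8.5},
  {"offset": [-0.13,0,9],"rot": [0,0,0],"gripper": 8.5},
  {"offset": [-0.13,0,10.1],"rot": [0,0,0],"gripper": 8.5},
  {"offset": [-0.13,0,10.1],"rot": [0,0,0],"gripper": 8.5},
  {"offset": [-0.13,0,10.1],"rot": [0,0,0],"gripper": 3.6},
  {"offset": [-0.13,0,10.1],"rot": [0,0,0],"gripper": 2.6},
  {"offset": [-0.13,0,10.1],"rot": [0,0,0],"gripper": 2.0},
  {"offset": [-0.13,0,10.1],"rot": [0,0,0],"gripper": 2.0},
  {"offset": [-0.13,0,10.1],"rot": [0,0,0],"gripper": 2.0},
  {"offset": [-0.13,0,10.1],"rot": [0,0,0],"gripper": 2.0},
  {"offset": [-0.13,0,10.1],"rot": [0,0,0],"gripper": 2.0},
], squeeze=60)

```text
time_s: 2.4
eef_pos: [451.1, -271.9, 149.8]
ee_rot: [0.001, 0.976, 0.218, 0.0]
force: [-1.5, 0.6, 6.3]
grip_width: 0.338
grip_force: 58.8
```

```bash
sed -i '/^D=/i if __name__!="__main__": D={}' m.py; python3 go.py 450,-272,149
```

```text
450,-272,149 -> [-0.1  -0.04  0.08]
2.4 [ 451.1 -271.9  149.8] z [[0.9052, 0.425, 0.0009], [0.425, -0.9052, -0.0009], [0.0004, 0.0012, -1.0]] F [-1.54  0.64  6.32] grip 0.33806740131743673 58.77338111400604 [-0.77  0.49  1.68 -0.    0.97  0.37]
```

Emit:
step_arm([
  {"offset": [0,0,-1],"rot": [0,0,0],"gripper": 2.0},
  {"offset": [0,0,-3],"rot": [0,0,0],"gripper": 2.0},
  {"offset": [0,0,-5],"rot": [0,0,0],"gripper": 2.0},
  {"offset": [0,0,-7],"rot": [0,0,0],"gripper": 2.0},
  {"offset": [0,0,-9.5],"rot": [0,0,0],"gripper": 2.0},
  {"offset": [0,0,-9.5],"rot": [0,0,0],"gripper": 2.0},
  {"offset": [0,0,-9.5],"rot": [0,0,0],"gripper": 2.0},
  {"offset": [0,0,-9.5],"rot": [0,0,0],"gripper": 2.0},
])

```text
time_s: 3.2
eef_pos: [450.5, -271.4, 242.6]
ee_rot: [-0.001, 0.976, 0.218, -0.001]
force: [-0.1, 0.3, -2.3]
grip_width: 0.341
grip_force: 59.5
```

```bash
cat > fz.py <<'E'
from h import *
f=[];z=[];p=[]
for i in range(6):
    s=sense(); f.append(s["force"]); p.append(s["eef_pos"]); capture("wrist")
print("F",np.mean(f,0).round(2),"sd",np.std(f,0).round(2),"pos",np.mean(p,0).round(2),"t",s["time_s"])
E
python3 fz.py; python3 go.py 610.5,143.8,245
```

```text
F [ 0.09  0.12 -2.32] sd [0.51 0.29 0.36] pos [ 450.6  -271.5   242.89] t 3.45
610.5,143.8,245 -> [ 32.11 -30.82  -0.14]
3.5 [ 450.8 -271.6  243.5] z [[0.9053, 0.4248, -0.0006], [0.4248, -0.9053, 0.0006], [-0.0003, -0.0008, -1.0]] F [ 0.18  0.72 -2.29] grip 0.33571378897830123 59.545708894729614 [-0.77  0.37  1.58  0.    1.19  0.37]
```

Emit:
step_arm([
  {"offset": [2,-1.9,0],"rot": [0,0,0],"gripper": 2.0},
  {"offset": [5,-4.8,0],"rot": [0,0,0],"gripper": 2.0},
  {"offset": [8.2,-7.9,0],"rot": [0,0,0],"gripper": 2.0},
  {"offset": [11.5,-11.0,0],"rot": [0,0,0],"gripper": 2.0},
  {"offset": [14.8,-14.2,0],"rot": [0,0,0],"gripper": 2.0},
  {"offset": [18.1,-17.4,0],"rot": [0,0,0],"gripper": 2.0},
  {"offset": [21.4,-20.5,0],"rot": [0,0,0],"gripper": 2.0},
  {"offset": [24.6,-23.6,0],"rot": [0,0,0],"gripper": 2.0},
  {"offset": [27.6,-26.5,0],"rot": [0,0,0],"gripper": 2.0},
  {"offset": [30.0,-28.8,0],"rot": [0,0,0],"gripper": 2.0},
  {"offset": [31.6,-30.3,0],"rot": [0,0,0],"gripper": 2.0},
  {"offset": [32.1,-30.8,0],"rot": [0,0,0],"gripper": 2.0},
])

```text
time_s: 4.7
eef_pos: [610.8, 145.5, 243.3]
ee_rot: [-0.0, 0.976, 0.219, -0.0]
force: [0.6, -0.9, -1.3]
grip_width: 0.336
grip_force: 59.6
```

```bash
python3 fz.py; python3 - <<'E'
from h import *
from m import circ
c=cam("wrist"); W=cloud(*c); cv2.imwrite("pics/w2.png",c[0]["color"][:,:,::-1]); Z=W[...,2]
for i,g in enumerate([(610.5,143.8),(623,30),(636,-82)]):
    k=(Z>66)&(Z<73)&(np.hypot(W[...,0]-g[0],W[...,1]-g[1])<50); p=W[k]
    if len(p)>30: print(i,len(p),circ(p).round(1),p.min(0).round(0),p.max(0).round(0))
    k=(Z>50)&(Z<66)&(np.hypot(W[...,0]-g[0],W[...,1]-g[1])<28); 
    if k.sum()>30: print(" seal z",np.median(Z[k]))
E
python3 go.py 610.5,143.8,245
```

```text
F [-0.14 -0.19 -2.27] sd [0.56 0.4  0.63] pos [610.53 143.71 243.56] t 4.95
scene pot [638.8 -83.8  38.6]
 rim 270 med [637.1 -85.5  69.9] min [ 595. -127.   66.] max [681.  -7.  74.]
scene pot [625.7  28.7  38.3]
 rim 278 med [626.6  25.9  70. ] min [583. -51.  66.] max [667. 106.  74.]
scene pot [613.  141.8  39. ]
 rim 229 med [617.2 135.7  70.6] min [568.  60.  66.] max [655. 186.  74.]
side pot [607.9 145.8  38.9]
 rim 318 med [608.5 146.6  69.6] min [566. 101.  66.] max [650. 188.  74.]
side pot [620.7  32.   39.1]
 rim 274 med [618.1  39.   69.4] min [579. -16.  66.] max [663. 108.  74.]
side pot [633.1 -81.1  39.7]
 rim 254 med [631.6 -65.1  69.4] min [ 592. -128.   66.] max [676.   3.  74.]
scene lid disc 395 med [510.6 296.8  14.9] min [419. 257.   9.] max [551. 351.  20.]
[503.18992473 303.74552867  34.76592673]
 knob 32 med [507.7 300.2  42.2] min [496. 291.  36.] max [517. 316.  47.]
side lid disc 1029 med [501.1 310.8  14. ] min [458. 257.   9.] max [545. 348.  20.]
[501.18296805 301.43495971  34.1731525 ]
 knob 80 med [501.6 305.1  41.3] min [492. 293.  37.] max [512. 
[... 696 characters left out ...]
 20.] max [451.  86.  66.]
scenejar 618 med [725.  251.   80.6] min [686. 233.  20.] max [748. 293. 106.]
scenecup 737 med [ 694.1 -266.8   64.3] min [ 669. -303.   20.] max [ 741. -233.   96.]
0 2214 [610.1 143.8  38.5] [569. 101.  66.] [652. 186.  71.]
 seal z 60.39277746462906
1 2595 [622.9  30.4  38.6] [580. -14.  66.] [665.  72.  71.]
 seal z 61.24249734454767
2 2430 [635.6 -83.2  38.7] [ 593. -128.   66.] [678. -41.  71.]
 seal z 60.7127024097871
610.5,143.8,245 -> [ 0.06 -0.12 -0.09]
5.05 [610.5 142.4 244.1] z [[0.9058, 0.4236, 0.0], [0.4236, -0.9058, -0.0001], [-0.0, 0.0001, -1.0]] F [-0.23 -0.47 -2.62] grip 0.33430472533293515 59.641724824905396 [ 0.04  0.58  1.25 -0.    1.31  1.18]
```

View pics/w2.png

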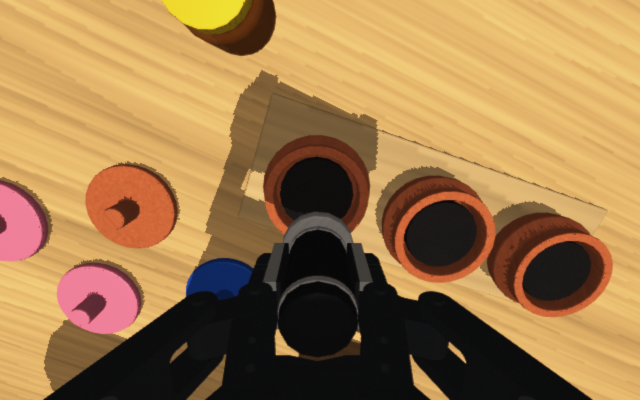

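Wrist view shows the tester gripped upright, with pots at (317,188), (440,232), (555,270) and the orange lid at (130,207). Refined pots: L(610.1,143.8), M(622.9,30.4), R(635.6,-83.2), seals at ~60.5–61 mm. Descend to first contact + ~8 mm.

Emit:
step_arm([
  {"offset": [0,0,1.5],"rot": [0,0,0],"gripper": 2.0},
  {"offset": [0,0,3.0],"rot": [0,0,0],"gripper": 2.0},
  {"offset": [0,0,4.2],"rot": [0,0,0],"gripper": 2.0},
  {"offset": [0,0,4.6],"rot": [0,0,0],"gripper": 2.0},
  {"offset": [0,0,5.0],"rot": [0,0,0],"gripper": 2.0},
  {"offset": [0,0,5.4],"rot": [0,0,0],"gripper": 2.0},
  {"offset": [0,0,5.7],"rot": [0,0,0],"gripper": 2.0},
  {"offset": [0,0,5.7],"rot": [0,0,0],"gripper": 2.0},
  {"offset": [0,0,5.7],"rot": [0,0,0],"gripper": 2.0},
])

```text
time_s: 5.95
eef_pos: [610.8, 143.4, 187.4]
ee_rot: [0.0, 0.976, 0.218, 0.0]
force: [-0.1, -1.5, 0.8]
grip_width: 0.338
grip_force: 59.9
```

```bash
python3 fz.py
```

```text
F [-0.33 -1.65  1.26] sd [0.59 0.42 0.34] pos [610.73 143.43 187.3 ] t 6.2
```

Emit:
step_arm([
  {"offset": [0,0,0.3],"rot": [0,0,0],"gripper": 2.0},
  {"offset": [0,0,0.6],"rot": [0,0,0],"gripper": 2.0},
  {"offset": [0,0,0.6],"rot": [0,0,0],"gripper": 2.0},
])

```text
time_s: 6.55
eef_pos: [610.7, 143.4, 180.7]
ee_rot: [0.0, 0.976, 0.218, 0.0]
force: [-0.6, -2.1, 4.3]
grip_width: 0.338
grip_force: 60.2
```

```bash
python3 fz.py
```

```text
F [ 0.02 -1.83  3.86] sd [0.73 0.59 0.61] pos [610.68 143.44 180.99] t 6.8
```

Emit:
step_arm([
  {"offset": [0,0,0.25],"rot": [0,0,0],"gripper": 2.0},
  {"offset": [0,0,0.52],"rot": [0,0,0],"gripper": 2.0},
  {"offset": [0,0,0.52],"rot": [0,0,0],"gripper": 2.0},
])

```text
time_s: 7.15
eef_pos: [610.7, 143.4, 175.5]
ee_rot: [0.0, 0.976, 0.218, 0.0]
force: [0.8, -2.7, 4.8]
grip_width: 0.334
grip_force: 60.4
```

```bash
python3 fz.py; python3 fz.py; python3 go.py 622.9,30.4,244
```

```text
F [ 0.34 -2.27  4.98] sd [0.31 0.44 0.61] pos [610.68 143.45 175.76] t 7.4
F [ 0.01 -2.24  5.22] sd [0.24 0.21 0.37] pos [610.68 143.45 175.86] t 7.7
622.9,30.4,244 -> [-3.69 10.75 -6.81]
7.75 [610.7 143.4 175.9] z [[0.9053, 0.4248, 0.0005], [0.4248, -0.9053, -0.0], [0.0004, 0.0002, -1.0]] F [ 0.15 -2.1   5.29] grip 0.3366480493171061 60.36153852939606 [ 0.04  0.65  1.32 -0.    1.17  1.18]
```

Emit:
step_arm([
  {"offset": [0,0,0.2],"rot": [0,0,0],"gripper": 2.0},
  {"offset": [0,0,0.2],"rot": [0,0,0],"gripper": 2.0},
  {"offset": [0,0,0.2],"rot": [0,0,0],"gripper": 2.0},
])

```text
time_s: 8.05
eef_pos: [610.7, 143.5, 174.0]
ee_rot: [0.0, 0.976, 0.218, 0.0]
force: [-0.3, -2.2, 6.5]
grip_width: 0.334
grip_force: 60.4
```

```bash
python3 fz.py; python3 fz.py; python3 - <<'E'
from h import *
c=capture("wrist"); cv2.imwrite("pics/w3.png",c["color"][:,:,::-1])
E
python3 go.py 622.9,30.4,244
```

```text
F [-0.4  -2.06  6.3 ] sd [0.26 0.27 0.36] pos [610.7  143.45 173.96] t 8.3
F [-0.2  -1.95  6.24] sd [0.22 0.42 0.52] pos [610.7  143.46 173.98] t 8.6
622.9,30.4,244 -> [-3.69 10.76 -7.  ]
8.7 [610.7 143.5 174. ] z [[0.9053, 0.4248, 0.0006], [0.4248, -0.9053, -0.0], [0.0005, 0.0003, -1.0]] F [-0.41 -2.14  6.23] grip 0.3327449851043961 60.377479791641235 [ 0.04  0.65  1.32 -0.    1.16  1.18]
```

View pics/w3.png

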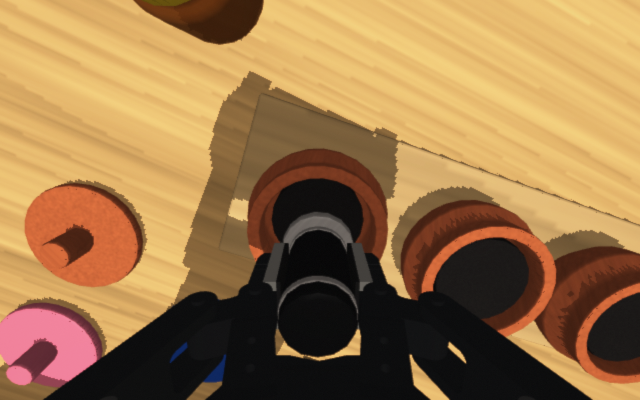

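The tester stays in place, still upright in the grip over the left pot at (317,215). Left: 8.5 N, 22 mm travel → soft. On to the middle pot.

Emit:
step_arm([
  {"offset": [0,0,-1.5],"rot": [0,0,0],"gripper": 2.0},
  {"offset": [0,0,-4],"rot": [0,0,0],"gripper": 2.0},
  {"offset": [-0.7,2.0,-6.5],"rot": [0,0,0],"gripper": 2.0},
  {"offset": [-1.8,5.2,-7],"rot": [0,0,0],"gripper": 2.0},
  {"offset": [-2.9,8.4,-7],"rot": [0,0,0],"gripper": 2.0},
  {"offset": [-3.5,10.2,-7],"rot": [0,0,0],"gripper": 2.0},
  {"offset": [-3.69,10.76,-7],"rot": [0,0,0],"gripper": 2.0},
  {"offset": [-3.69,10.76,-7],"rot": [0,0,0],"gripper": 2.0},
  {"offset": [-3.69,10.76,-5.5],"rot": [0,0,0],"gripper": 2.0},
  {"offset": [-3.69,10.76,-4.0],"rot": [0,0,0],"gripper": 2.0},
  {"offset": [-3.69,10.76,-2.8],"rot": [0,0,0],"gripper": 2.0},
  {"offset": [-3.69,10.76,-2.8],"rot": [0,0,0],"gripper": 2.0},
])

```text
time_s: 9.9
eef_pos: [622.1, 31.5, 199.7]
ee_rot: [-0.001, 0.976, 0.218, -0.002]
force: [0.7, 1.0, -1.4]
grip_width: 0.337
grip_force: 59.7
```

```bash
python3 fz.py; python3 go.py 622.9,30.4,188
```

```text
F [ 0.17  0.21 -1.82] sd [0.34 0.72 0.38] pos [622.85  30.99 201.67] t 10.15
622.9,30.4,188 -> [-0.02 -0.    1.44]
10.2 [623.1  30.5 202.4] z [[0.9052, 0.4249, 0.0012], [0.4249, -0.9052, -0.0001], [0.0011, 0.0006, -1.0]] F [ 0.26 -0.6  -1.46] grip 0.33894900119783006 59.68310058116913 [-0.14  0.62  1.31  0.    1.22  0.99]
```

Emit:
step_arm([
  {"offset": [0,0,0.4],"rot": [0,0,0],"gripper": 2.0},
  {"offset": [0,0,0.8],"rot": [0,0,0],"gripper": 2.0},
  {"offset": [0,0,1.2],"rot": [0,0,0],"gripper": 2.0},
  {"offset": [0,0,1.4],"rot": [0,0,0],"gripper": 2.0},
  {"offset": [0,0,1.4],"rot": [0,0,0],"gripper": 2.0},
])

```text
time_s: 10.7
eef_pos: [623.1, 30.3, 188.1]
ee_rot: [0.0, 0.976, 0.218, 0.0]
force: [1.0, -0.5, 4.0]
grip_width: 0.339
grip_force: 60.2
```

```bash
python3 fz.py
```

```text
F [ 0.53 -0.42  4.25] sd [0.4  0.55 0.57] pos [623.11  30.36 188.19] t 10.95
```

Emit:
step_arm([
  {"offset": [0,0,0.15],"rot": [0,0,0],"gripper": 2.0},
  {"offset": [0,0,0.23],"rot": [0,0,0],"gripper": 2.0},
  {"offset": [0,0,0.23],"rot": [0,0,0],"gripper": 2.0},
])

```text
time_s: 11.3
eef_pos: [623.1, 30.3, 185.7]
ee_rot: [0.0, 0.976, 0.218, 0.0]
force: [0.3, -0.4, 6.4]
grip_width: 0.339
grip_force: 60.2
```

```bash
python3 fz.py;python3 fz.py; python3 go.py 635.6,-83.2,188
```

```text
F [ 0.51 -0.06  6.25] sd [0.44 0.46 0.45] pos [623.09  30.36 185.85] t 11.55
F [ 0.43 -0.17  6.35] sd [0.37 0.47 0.89] pos [623.09  30.35 185.87] t 11.85
635.6,-83.2,188 -> [-3.69 10.81 -0.21]
11.9 [623.1  30.4 185.9] z [[0.9053, 0.4248, 0.001], [0.4248, -0.9053, -0.0002], [0.0008, 0.0006, -1.0]] F [ 0.47 -1.44  6.19] grip 0.3399766473181807 60.169090032577515 [-0.14  0.63  1.33 -0.    1.18  0.99]
```

Middle: 8.6 N at only ~10.5 mm travel, 0.8 N/mm → firm. Now the right pot.

Emit:
step_arm([
  {"offset": [0,0,-1.5],"rot": [0,0,0],"gripper": 2.0},
  {"offset": [0,0,-4],"rot": [0,0,0],"gripper": 2.0},
  {"offset": [-0.7,2.0,-5.5],"rot": [0,0,0],"gripper": 2.0},
  {"offset": [-1.8,5.2,-5.8],"rot": [0,0,0],"gripper": 2.0},
  {"offset": [-2.9,8.4,-5.8],"rot": [0,0,0],"gripper": 2.0},
  {"offset": [-3.5,10.2,-5.8],"rot": [0,0,0],"gripper": 2.0},
  {"offset": [-3.69,10.8,-5.8],"rot": [0,0,0],"gripper": 2.0},
  {"offset": [-3.69,10.8,-5.8],"rot": [0,0,0],"gripper": 2.0},
  {"offset": [-3.69,10.8,-4.5],"rot": [0,0,0],"gripper": 2.0},
  {"offset": [-3.69,10.8,-3.0],"rot": [0,0,0],"gripper": 2.0},
  {"offset": [-3.69,10.8,-1.6],"rot": [0,0,0],"gripper": 2.0},
  {"offset": [-3.69,10.8,-1.6],"rot": [0,0,0],"gripper": 2.0},
])

```text
time_s: 13.1
eef_pos: [634.5, -81.8, 198.5]
ee_rot: [-0.001, 0.976, 0.218, -0.002]
force: [0.2, -0.0, -1.6]
grip_width: 0.338
grip_force: 59.7
```

```bash
python3 fz.py; python3 go.py 635.6,-83.2,188
```

```text
F [ 0.18  0.15 -1.53] sd [0.34 0.33 0.48] pos [635.3  -82.5  201.01] t 13.35
635.6,-83.2,188 -> [-0.01  0.02  1.41]
13.4 [635.6 -83.  202.1] z [[0.9052, 0.425, 0.0012], [0.425, -0.9052, -0.0004], [0.0009, 0.0009, -1.0]] F [-0.44  0.65 -2.  ] grip 0.33435507608037857 59.68137502670288 [-0.31  0.65  1.25  0.    1.24  0.82]
```

Emit:
step_arm([
  {"offset": [0,0,0.4],"rot": [0,0,0],"gripper": 2.0},
  {"offset": [0,0,0.8],"rot": [0,0,0],"gripper": 2.0},
  {"offset": [0,0,1.2],"rot": [0,0,0],"gripper": 2.0},
  {"offset": [0,0,1.4],"rot": [0,0,0],"gripper": 2.0},
  {"offset": [0,0,1.4],"rot": [0,0,0],"gripper": 2.0},
])

```text
time_s: 13.9
eef_pos: [635.5, -83.1, 187.5]
ee_rot: [0.0, 0.976, 0.218, 0.0]
force: [0.1, -0.5, 1.4]
grip_width: 0.34
grip_force: 59.8
```

```bash
python3 fz.py
```

```text
F [ 0.51 -0.43  1.65] sd [0.52 0.16 0.43] pos [635.51 -83.11 187.69] t 14.15
```

Emit:
step_arm([
  {"offset": [0,0,0.3],"rot": [0,0,0],"gripper": 2.0},
  {"offset": [0,0,0.6],"rot": [0,0,0],"gripper": 2.0},
  {"offset": [0,0,0.9],"rot": [0,0,0],"gripper": 2.0},
  {"offset": [0,0,0.9],"rot": [0,0,0],"gripper": 2.0},
])

```text
time_s: 14.6
eef_pos: [635.5, -83.1, 178.3]
ee_rot: [0.0, 0.976, 0.218, 0.0]
force: [1.1, 0.2, 5.3]
grip_width: 0.336
grip_force: 60.1
```

```bash
python3 fz.py
```

```text
F [ 0.97 -0.46  5.68] sd [0.52 0.56 0.66] pos [635.53 -83.12 178.61] t 14.85
```

Emit:
step_arm([
  {"offset": [0,0,0.12],"rot": [0,0,0],"gripper": 2.0},
  {"offset": [0,0,0.12],"rot": [0,0,0],"gripper": 2.0},
  {"offset": [0,0,0.12],"rot": [0,0,0],"gripper": 2.0},
  {"offset": [0,0,0.12],"rot": [0,0,0],"gripper": 2.0},
])

```text
time_s: 15.3
eef_pos: [635.5, -83.1, 177.6]
ee_rot: [0.0, 0.976, 0.218, 0.0]
force: [-0.0, 0.1, 6.3]
grip_width: 0.334
grip_force: 60.2
```

```bash
python3 fz.py; python3 go.py 450.5,-272.4,244
```

```text
F [ 0.61 -0.26  6.12] sd [0.58 0.65 0.57] pos [635.54 -83.13 177.61] t 15.55
450.5,-272.4,244 -> [-24.79   9.28  -6.65]
15.6 [635.5 -83.1 177.6] z [[0.9052, 0.4249, 0.0009], [0.4249, -0.9052, -0.0003], [0.0006, 0.0007, -1.0]] F [ 0.19 -1.11  5.47] grip 0.3424477534694397 60.209680795669556 [-0.31  0.68  1.27 -0.    1.19  0.82]
```

Emit:
step_arm([
  {"offset": [0,0,-1.5],"rot": [0,0,0],"gripper": 2.0},
  {"offset": [0,0,-4],"rot": [0,0,0],"gripper": 2.0},
  {"offset": [-1.5,0.5,-6],"rot": [0,0,0],"gripper": 2.0},
  {"offset": [-4.5,1.7,-6.7],"rot": [0,0,0],"gripper": 2.0},
  {"offset": [-8.5,3.2,-6.7],"rot": [0,0,0],"gripper": 2.0},
  {"offset": [-12.5,4.7,-6.7],"rot": [0,0,0],"gripper": 2.0},
  {"offset": [-16.5,6.2,-6.7],"rot": [0,0,0],"gripper": 2.0},
  {"offset": [-20.0,7.5,-6.7],"rot": [0,0,0],"gripper": 2.0},
  {"offset": [-22.8,8.5,-6.7],"rot": [0,0,0],"gripper": 2.0},
  {"offset": [-24.3,9.1,-6.7],"rot": [0,0,0],"gripper": 2.0},
  {"offset": [-24.75,9.27,-6.7],"rot": [0,0,0],"gripper": 2.0},
  {"offset": [-24.75,9.27,-6.7],"rot": [0,0,0],"gripper": 2.0},
])

```text
time_s: 16.8
eef_pos: [450.5, -272.0, 243.6]
ee_rot: [-0.001, 0.976, 0.217, -0.0]
force: [1.0, -0.2, -2.4]
grip_width: 0.335
grip_force: 59.8
```

```bash
python3 fz.py; python3 go.py 450.8,-272.1,154; python3 - <<'E'
from h import *
c=cam("wrist"); W=cloud(*c); Z=W[...,2]
k=(Z>50)&(Z<58)&(np.hypot(W[...,0]-450,W[...,1]+272)<60); p=W[k]; print("holder",len(p),cv2.minAreaRect(p[:,:2].astype(np.float32)))
s=sense()["eef_pos"]
k=(Z>212)&(Z<226)&(np.hypot(W[...,0]-s[0],W[...,1]-s[1])<22); p=W[k]; print("barrel top",len(p),cv2.minAreaRect(p[:,:2].astype(np.float32)),np.median(p,0), s)
E
```

```text
F [ 0.35  0.31 -1.82] sd [0.45 0.46 0.42] pos [ 451.   -271.51  243.84] t 17.05
450.8,-272.1,154 -> [-0.05  0.04  9.01]
17.1 [ 451.1 -271.5  244.1] z [[0.9048, 0.4258, -0.0002], [0.4258, -0.9048, 0.0002], [-0.0001, -0.0003, -1.0]] F [ 0.04 -0.08 -2.74] grip 0.33395016185946563 59.809802770614624 [-0.76  0.37  1.58  0.    1.19  0.37]
holder 3883 ((449.6669006347656, -272.7721252441406), (64.59457397460938, 64.18861389160156), 10.866291046142578)
barrel top 5200 ((450.01226806640625, -271.37841796875), (30.04425621032715, 37.04595947265625), 21.737857818603516) [ 453.13474154 -270.8336684   217.90553882] [ 451.03444973 -271.6422835   244.08893363]
```

Emit:
step_arm([
  {"offset": [-0.05,0.05,2],"rot": [0,0,0],"gripper": 2.0},
  {"offset": [-0.05,0.05,4],"rot": [0,0,0],"gripper": 2.0},
  {"offset": [-0.05,0.05,6],"rot": [0,0,0],"gripper": 2.0},
  {"offset": [-0.05,0.05,7.5],"rot": [0,0,0],"gripper": 2.0},
  {"offset": [-0.05,0.05,8.5],"rot": [0,0,0],"gripper": 2.0},
  {"offset": [-0.05,0.05,9.0],"rot": [0,0,0],"gripper": 2.0},
  {"offset": [-0.05,0.05,9.2],"rot": [0,0,0],"gripper": 2.0},
  {"offset": [-0.05,0.05,9.2],"rot": [0,0,0],"gripper": 2.0},
])

```text
time_s: 17.95
eef_pos: [450.6, -272.9, 152.5]
ee_rot: [0.0, 0.976, 0.218, 0.0]
force: [-0.7, -0.5, -0.8]
grip_width: 0.336
grip_force: 59.8
```

```bash
python3 fz.py
```

```text
F [-0.19 -0.15 -1.86] sd [0.52 0.41 0.73] pos [ 450.63 -272.9   152.69] t 18.2
```

Emit:
step_arm([
  {"offset": [0,-0.05,0.15],"rot": [0,0,0],"gripper": 2.0},
  {"offset": [0,-0.05,0.25],"rot": [0,0,0],"gripper": 2.0},
  {"offset": [0,-0.05,0.25],"rot": [0,0,0],"gripper": 2.0},
])

```text
time_s: 18.55
eef_pos: [450.2, -272.3, 149.8]
ee_rot: [-0.0, 0.976, 0.218, 0.0]
force: [-1.1, 1.4, 0.7]
grip_width: 0.334
grip_force: 60.0
```

```bash
python3 fz.py
```

```text
F [-1.05  0.71  1.06] sd [0.47 0.54 0.27] pos [ 450.24 -272.32  149.81] t 18.8
```

Flange is touching. Release and rise.

Emit:
step_arm([
  {"offset": [0,0,0],"rot": [0,0,0],"gripper": 3.5},
  {"offset": [0,0,0],"rot": [0,0,0],"gripper": 5},
  {"offset": [0,0,0],"rot": [0,0,0],"gripper": 7},
  {"offset": [0,0,0],"rot": [0,0,0],"gripper": 8.5},
  {"offset": [0,0,0],"rot": [0,0,0],"gripper": 8.5},
  {"offset": [0,0,0],"rot": [0,0,0],"gripper": 8.5},
  {"offset": [0,0,-2],"rot": [0,0,0],"gripper": 8.5},
  {"offset": [0,0,-5],"rot": [0,0,0],"gripper": 8.5},
  {"offset": [0,0,-9],"rot": [0,0,0],"gripper": 8.5},
  {"offset": [0,0,-10],"rot": [0,0,0],"gripper": 8.5},
  {"offset": [0,0,-10],"rot": [0,0,0],"gripper": 8.5},
])

```text
time_s: 19.95
eef_pos: [450.5, -272.5, 251.0]
ee_rot: [0.001, 0.976, 0.218, 0.001]
force: [0.5, 0.6, -0.8]
grip_width: 0.998
grip_force: 0.0
```

```bash
python3 - <<'E'
from h import *
c=cam("wrist"); W=cloud(*c); Z=W[...,2]; cv2.imwrite("pics/w4.png",c[0]["color"][:,:,::-1])
for a,b in((121,129),(52,58)):
    k=(Z>a)&(Z<b)&(np.hypot(W[...,0]-450,W[...,1]+272)<60); p=W[k]; print(a,len(p),p.max(0).round(1),cv2.minAreaRect(p[:,:2].astype(np.float32)))
E
python3 go.py 503,303,240
```

```text
121 1375 [ 463.6 -258.2  126. ] ((448.9407043457031, -272.8743591308594), (29.17768096923828, 28.469295501708984), 68.60863494873047)
52 2910 [ 486.8 -235.6   57.9] ((449.5685119628906, -272.7214050292969), (64.45147705078125, 64.25309753417969), 11.02735424041748)
503,303,240 -> [ 29.22 -49.83   0.93]
20.0 [ 450.1 -272.2  249.4] z [[0.9053, 0.4249, 0.0001], [0.4249, -0.9053, -0.0], [0.0001, 0.0001, -1.0]] F [ 0.85 -0.43  0.11] grip 0.9909267718401554 0.0 [-0.77  0.36  1.58  0.    1.2   0.37]
```

Emit:
step_arm([
  {"offset": [2.1,-3.5,0],"rot": [0,0,0],"gripper": 8.5},
  {"offset": [4.5,-7.6,0],"rot": [0,0,0],"gripper": 8.5},
  {"offset": [6.9,-11.7,0],"rot": [0,0,0],"gripper": 8.5},
  {"offset": [9.3,-15.8,0],"rot": [0,0,0],"gripper": 8.5},
  {"offset": [11.7,-19.9,0],"rot": [0,0,0],"gripper": 8.5},
  {"offset": [14.1,-24.0,0],"rot": [0,0,0],"gripper": 8.5},
  {"offset": [16.5,-28.1,0],"rot": [0,0,0],"gripper": 8.5},
  {"offset": [18.9,-32.2,0],"rot": [0,0,0],"gripper": 8.5},
  {"offset": [21.3,-36.3,0],"rot": [0,0,0],"gripper": 8.5},
  {"offset": [23.7,-40.4,0],"rot": [0,0,0],"gripper": 8.5},
  {"offset": [26.1,-44.5,0],"rot": [0,0,0],"gripper": 8.5},
  {"offset": [28.2,-48.0,0.3],"rot": [0,0,0],"gripper": 8.5},
])

```text
time_s: 21.2
eef_pos: [500.9, 284.3, 244.8]
ee_rot: [0.0, 0.976, 0.218, -0.001]
force: [0.5, -1.1, -0.8]
grip_width: 0.996
grip_force: 0.0
```

Emit:
step_arm([
  {"offset": [1.0,-1.8,0.6],"rot": [0,0,0],"gripper": 8.5},
  {"offset": [1.0,-1.8,0.6],"rot": [0,0,0],"gripper": 8.5},
  {"offset": [1.0,-1.8,0.6],"rot": [0,0,0],"gripper": 8.5},
  {"offset": [1.0,-1.8,0.6],"rot": [0,0,0],"gripper": 8.5},
])

```text
time_s: 21.6
eef_pos: [503.0, 301.5, 240.2]
ee_rot: [0.0, 0.976, 0.217, -0.001]
force: [0.8, 0.3, -0.5]
grip_width: 0.996
grip_force: 0.0
```

```bash
cat > lid.py <<'E'
from h import *
from m import circ
c=cam("wrist"); W=cloud(*c); Z=W[...,2]; cv2.imwrite("pics/w5.png",c[0]["color"][:,:,::-1])
hsv=cv2.cvtColor(c[0]["color"],cv2.COLOR_RGB2HSV); print(sense()["eef_pos"])
near=np.hypot(W[...,0]-503,W[...,1]-303)<52
k=near&(Z>11)&(Z<17); print("disc",k.sum(),cv2.minEnclosingCircle(W[k][:,:2].astype(np.float32)),W[k].min(0).round(1),W[k].max(0).round(1))
k=near&(Z>39)&(Z<46); print("knob",k.sum(),cv2.minEnclosingCircle(W[k][:,:2].astype(np.float32)),W[k].mean(0).round(1))
E
python3 lid.py; python3 go.py 503,303,89
```

```text
scene pot [638.8 -83.8  38.6]
 rim 270 med [637.1 -85.5  69.9] min [ 595. -127.   66.] max [681.  -7.  74.]
scene pot [625.7  28.7  38.3]
 rim 278 med [626.6  25.9  70. ] min [583. -51.  66.] max [667. 106.  74.]
scene pot [613.  141.8  39. ]
 rim 229 med [617.2 135.7  70.6] min [568.  60.  66.] max [655. 186.  74.]
side pot [607.9 145.8  38.9]
 rim 318 med [608.5 146.6  69.6] min [566. 101.  66.] max [650. 188.  74.]
side pot [620.7  32.   39.1]
 rim 274 med [618.1  39.   69.4] min [579. -16.  66.] max [663. 108.  74.]
side pot [633.1 -81.1  39.7]
 rim 254 med [631.6 -65.1  69.4] min [ 592. -128.   66.] max [676.   3.  74.]
scene lid disc 395 med [510.6 296.8  14.9] min [419. 257.   9.] max [551. 351.  20.]
[503.18992473 303.74552867  34.76592673]
 knob 32 med [507.7 300.2  42.2] min [496. 291.  36.] max [517. 316.  47.]
side lid disc 1029 med [501.1 310.8  14. ] min [458. 257.   9.] max [545. 348.  20.]
[501.18296805 301.43495971  34.1731525 ]
 knob 80 med [501.6 305.1  41.3] min [492. 293.  37.] max [512. 314.  46.]
scene barreltop 95 med [ 455.3 -272.5  124.8] min [ 438. -287.  1
[... 581 characters left out ...]
med [437.3  61.8  60. ] min [423.  -0.  20.] max [451.  86.  66.]
scenejar 618 med [725.  251.   80.6] min [686. 233.  20.] max [748. 293. 106.]
scenecup 737 med [ 694.1 -266.8   64.3] min [ 669. -303.   20.] max [ 741. -233.   96.]
[503.15362399 301.48250201 240.5239734 ]
disc 5737 ((502.97265625, 302.2634582519531), 44.55393981933594) [458.5 257.9  11. ] [547.2 346.7  16.7]
knob 405 ((502.94281005859375, 302.6462707519531), 10.610010147094727) [503.1 302.5  40.7]
503,303,89 -> [ 0.06 -0.15 15.15]
21.65 [503.2 301.5 240.5] z [[0.9058, 0.4236, -0.0004], [0.4236, -0.9058, -0.0003], [-0.0005, 0.0001, -1.0]] F [ 0.77 -0.34 -0.15] grip 0.9908199045959407 0.0 [ 0.34  0.5   1.39 -0.    1.25  1.47]
```

View pics/w5.png

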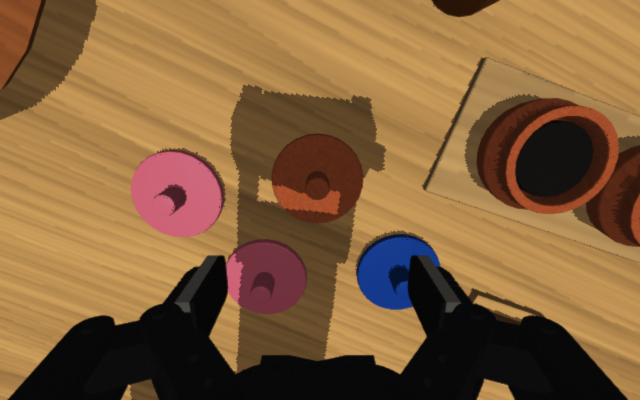

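Wrist view: orange lid at (317,178) with knob (317,185), neighbours pink (178,193)/(266,276), blue (398,270) clear of the fingers. Lid centre (503.0,302.4). Descend and grip the knob.

Emit:
step_arm([
  {"offset": [0.02,-0.09,3],"rot": [0,0,0],"gripper": 5},
  {"offset": [0.02,-0.09,7],"rot": [0,0,0],"gripper": 5},
  {"offset": [0.02,-0.09,11],"rot": [0,0,0],"gripper": 5},
  {"offset": [0.02,-0.09,13.5],"rot": [0,0,0],"gripper": 5},
  {"offset": [0.02,-0.09,14.5],"rot": [0,0,0],"gripper": 5},
  {"offset": [0.02,-0.09,14.9],"rot": [0,0,0],"gripper": 5},
  {"offset": [0.02,-0.09,14.9],"rot": [0,0,0],"gripper": 5},
], squeeze=40)

```text
time_s: 22.35
eef_pos: [503.3, 303.3, 92.6]
ee_rot: [-0.0, 0.976, 0.217, 0.001]
force: [-0.3, 0.1, 0.2]
grip_width: 0.583
grip_force: 0.0
```

```bash
python3 fz.py; python3 go.py 503,302.4,91
```

```text
F [0.23 0.13 0.13] sd [0.51 0.33 0.59] pos [503.33 303.52  92.91] t 22.6
503,302.4,91 -> [-0.05  0.1   0.15]
22.65 [503.  303.5  92.5] z [[0.9053, 0.4248, 0.0012], [0.4248, -0.9053, 0.0004], [0.0013, 0.0001, -1.0]] F [ 0.46  0.56 -0.13] grip 0.5889554565637796 0.0 [0.34 0.69 1.52 0.   0.94 1.48]
```

Emit:
step_arm([
  {"offset": [-0.05,0.1,0.15],"rot": [0,0,0],"gripper": 5},
  {"offset": [-0.05,0.1,0.15],"rot": [0,0,0],"gripper": 3},
  {"offset": [-0.05,0.1,0.15],"rot": [0,0,0],"gripper": 2.3},
  {"offset": [-0.05,0.1,0.15],"rot": [0,0,0],"gripper": 1.5},
  {"offset": [-0.05,0.1,0.15],"rot": [0,0,0],"gripper": 1.5},
  {"offset": [-0.05,0.1,0.15],"rot": [0,0,0],"gripper": 1.5},
  {"offset": [-0.05,0.1,0.15],"rot": [0,0,0],"gripper": 1.5},
])

```text
time_s: 23.35
eef_pos: [502.8, 302.4, 90.3]
ee_rot: [-0.0, 0.976, 0.218, 0.0]
force: [-1.8, 0.0, 2.5]
grip_width: 0.241
grip_force: 39.2
```

```bash
python3 fz.py; python3 go.py 503,302.4,220
```

```text
F [-1.    0.33  3.12] sd [0.63 0.5  0.49] pos [502.81 302.39  90.35] t 23.6
503,302.4,220 -> [ 2.000e-02  1.000e-02 -1.297e+01]
23.65 [502.8 302.4  90.3] z [[0.9052, 0.4249, 0.0001], [0.4249, -0.9052, 0.0001], [0.0002, -0.0, -1.0]] F [-0.82  0.36  4.3 ] grip 0.23982474457246755 39.27472472190857 [0.34 0.69 1.52 0.   0.93 1.47]
```

Emit:
step_arm([
  {"offset": [0,0,-1],"rot": [0,0,0],"gripper": 1.5},
  {"offset": [0,0,-3.5],"rot": [0,0,0],"gripper": 1.5},
  {"offset": [0,0,-6.5],"rot": [0,0,0],"gripper": 1.5},
  {"offset": [0,0,-10],"rot": [0,0,0],"gripper": 1.5},
  {"offset": [0,0.5,-12],"rot": [0,0,0],"gripper": 1.5},
  {"offset": [0,2.5,-12.5],"rot": [0,0,0],"gripper": 1.5},
  {"offset": [-0.1,6,-12.5],"rot": [0,0,0],"gripper": 1.5},
  {"offset": [-0.2,10,-12.5],"rot": [0,0,0],"gripper": 1.5},
  {"offset": [-0.3,14,-12.5],"rot": [0,0,0],"gripper": 1.5},
  {"offset": [-0.4,18,-12.5],"rot": [0,0,0],"gripper": 1.5},
  {"offset": [-0.5,22,-12.5],"rot": [0,0,0],"gripper": 1.5},
  {"offset": [-0.6,26,-12.5],"rot": [0,0,0],"gripper": 1.5},
])

```text
time_s: 24.85
eef_pos: [608.1, 62.8, 215.5]
ee_rot: [-0.0, 0.976, 0.218, -0.0]
force: [1.1, 0.6, -0.7]
grip_width: 0.244
grip_force: 39.3
```

Emit:
step_arm([
  {"offset": [-0.1,2.5,0],"rot": [0,0,0],"gripper": 1.5},
  {"offset": [-0.1,3.7,0],"rot": [0,0,0],"gripper": 1.5},
  {"offset": [-0.1,3.7,0],"rot": [0,0,0],"gripper": 1.5},
  {"offset": [-0.1,3.7,0],"rot": [0,0,0],"gripper": 1.5},
])

```text
time_s: 25.25
eef_pos: [622.2, 31.6, 215.2]
ee_rot: [-0.0, 0.976, 0.218, -0.0]
force: [-0.7, 1.1, -2.3]
grip_width: 0.242
grip_force: 39.3
```

```bash
sed -i 's/^from m import circ//' lid.py; python3 fz.py; python3 go.py 622.9,30.4,164; python3 - <<'E'
from h import *
c=cam("wrist"); W=cloud(*c); Z=W[...,2]; cv2.imwrite("pics/w6.png",c[0]["color"][:,:,::-1]); s=sense()["eef_pos"]
hsv=cv2.cvtColor(c[0]["color"],cv2.COLOR_RGB2HSV)
k=(Z>s[2]-90.3+8)&(Z<s[2]-90.3+20)&(np.hypot(W[...,0]-s[0],W[...,1]-s[1])<55); p=W[k]; print("disc",k.sum(),cv2.minEnclosingCircle(p[:,:2].astype(np.float32)),np.median(p,0))
A=np.c_[p[:,:2]-p[:,:2].mean(0),np.ones(len(p))]; print("tilt",np.linalg.lstsq(A,p[:,2],rcond=None)[0])
E
```

```text
F [ 0.17  0.12 -1.44] sd [0.54 0.55 0.59] pos [622.25  31.73 215.28] t 25.5
622.9,30.4,164 -> [0.   0.1  5.13]
25.55 [622.4  31.3 215.3] z [[0.9048, 0.4258, 0.0], [0.4258, -0.9048, 0.0], [0.0, -0.0, -1.0]] F [ 0.41 -0.75 -1.32] grip 0.24059452638025067 39.31718051433563 [-0.14  0.6   1.3   0.    1.24  0.99]
disc 13697 ((622.3345336914062, 31.645252227783203), 44.9263801574707) [638.41739925  39.71112065 137.78544284]
tilt [-4.99863350e-03 -1.56533229e-03  1.37775606e+02]
```

View pics/w6.png

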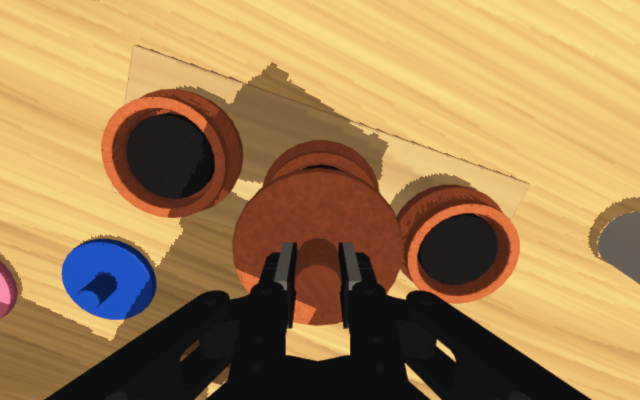

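The lid is level in the grip at (315,250), with the middle pot's rim just behind it at (320,165). Correct 1.3 mm and lower.

Emit:
step_arm([
  {"offset": [0,0.12,1.5],"rot": [0,0,0],"gripper": 1.5},
  {"offset": [0,0.12,3.2],"rot": [0,0,0],"gripper": 1.5},
  {"offset": [0,0.12,4.5],"rot": [0,0,0],"gripper": 1.5},
  {"offset": [0,0.12,5.2],"rot": [0,0,0],"gripper": 1.5},
  {"offset": [0,0.12,5.2],"rot": [0,0,0],"gripper": 1.5},
  {"offset": [0,0.12,5.2],"rot": [0,0,0],"gripper": 1.5},
])

```text
time_s: 26.2
eef_pos: [623.4, 29.4, 163.8]
ee_rot: [0.0, 0.976, 0.218, 0.0]
force: [-1.1, -0.5, -1.0]
grip_width: 0.24
grip_force: 39.3
```

```bash
python3 fz.py; python3 go.py 622.9,30.4,156.5
```

```text
F [ 0.04 -0.1  -1.45] sd [0.8  0.25 0.39] pos [623.38  29.41 163.89] t 26.45
622.9,30.4,156.5 -> [ 0.01 -0.11  0.71]
26.5 [623.2  29.4 163.6] z [[0.9053, 0.4249, 0.0006], [0.4249, -0.9053, -0.0001], [0.0005, 0.0004, -1.0]] F [ 0.78 -0.25 -2.69] grip 0.24230248485542172 39.32647883892059 [-0.14  0.66  1.35 -0.    1.14  0.99]
```

Emit:
step_arm([
  {"offset": [0,-0.1,0.2],"rot": [0,0,0],"gripper": 1.5},
  {"offset": [0,-0.1,0.4],"rot": [0,0,0],"gripper": 1.5},
  {"offset": [0,-0.1,0.55],"rot": [0,0,0],"gripper": 1.5},
  {"offset": [0,-0.1,0.65],"rot": [0,0,0],"gripper": 1.5},
  {"offset": [0,-0.1,0.65],"rot": [0,0,0],"gripper": 1.5},
])

```text
time_s: 27.0
eef_pos: [622.7, 30.3, 156.5]
ee_rot: [-0.0, 0.976, 0.218, -0.0]
force: [-0.2, -0.6, -1.8]
grip_width: 0.241
grip_force: 39.3
```

```bash
python3 fz.py; python3 go.py 622.9,30.4,156.5
```

```text
F [ 0.08  0.04 -1.56] sd [0.2  0.56 0.32] pos [622.71  30.31 156.68] t 27.25
622.9,30.4,156.5 -> [0.02 0.   0.03]
27.3 [622.7  30.3 156.8] z [[0.9053, 0.4249, 0.0001], [0.4249, -0.9053, -0.0], [0.0001, 0.0001, -1.0]] F [ 0.05  0.17 -1.63] grip 0.24404236717464528 39.326162338256836 [-0.14  0.67  1.35 -0.    1.12  0.99]
```

Not touching yet; 1 mm more.

Emit:
step_arm([
  {"offset": [0,0,0.06],"rot": [0,0,0],"gripper": 1.5},
  {"offset": [0,0,0.12],"rot": [0,0,0],"gripper": 1.5},
  {"offset": [0,0,0.12],"rot": [0,0,0],"gripper": 1.5},
])

```text
time_s: 27.6
eef_pos: [622.8, 30.3, 156.3]
ee_rot: [0.0, 0.976, 0.218, 0.0]
force: [-2.7, 0.7, 4.9]
grip_width: 0.24
grip_force: 39.9
```

```bash
python3 fz.py
```

```text
F [-2.71  0.07  5.51] sd [0.25 0.51 0.32] pos [622.78  30.31 156.27] t 27.85
```

Contact at the seated height (156.3). Release slowly, rise, then check.

Emit:
step_arm([
  {"offset": [0,0,0],"rot": [0,0,0],"gripper": 2.4},
  {"offset": [0,0,0],"rot": [0,0,0],"gripper": 3.2},
  {"offset": [0,0,0],"rot": [0,0,0],"gripper": 4.2},
  {"offset": [0,0,0],"rot": [0,0,0],"gripper": 5},
  {"offset": [0,0,0],"rot": [0,0,0],"gripper": 5},
  {"offset": [0,0,-1.5],"rot": [0,0,0],"gripper": 5},
  {"offset": [0,0,-4],"rot": [0,0,0],"gripper": 5},
  {"offset": [0,0,-8],"rot": [0,0,0],"gripper": 5},
  {"offset": [0,0,-12],"rot": [0,0,0],"gripper": 5},
  {"offset": [0,0,-13],"rot": [0,0,0],"gripper": 5},
  {"offset": [0,0,-13],"rot": [0,0,0],"gripper": 5},
  {"offset": [0,0,-13],"rot": [0,0,0],"gripper": 5},
])

```text
time_s: 29.1
eef_pos: [622.4, 30.4, 284.6]
ee_rot: [-0.0, 0.976, 0.218, -0.001]
force: [-0.2, 0.5, -0.3]
grip_width: 0.586
grip_force: 0.0
```

```bash
python3 - <<'E'
from h import *
c=cam("wrist"); W=cloud(*c); Z=W[...,2]; cv2.imwrite("pics/w7.png",c[0]["color"][:,:,::-1])
r=np.hypot(W[...,0]-622.9,W[...,1]-30.4)<55
p=W[r&(Z>75)&(Z<86)]; print("disc",len(p),cv2.minEnclosingCircle(p[:,:2].astype(np.float32)),np.median(p,0))
A=np.c_[p[:,:2]-p[:,:2].mean(0),np.ones(len(p))]; print("tilt",np.linalg.lstsq(A,p[:,2],rcond=None)[0])
p=W[r&(Z>104)&(Z<116)]; print("knob",cv2.minEnclosingCircle(p[:,:2].astype(np.float32)),p[:,2].max())
s=cam("scene"); W=cloud(*s); Z=W[...,2]; B=np.load("scene0.npz")["W"]
for n,g in (("tester",(452,-271)),):
    for w in (W,B):
        k=(w[...,2]>118)&(w[...,2]<135)&(np.hypot(w[...,0]-g[0],w[...,1]-g[1])<40); print(n,w[k].mean(0).round(1),w[k].max(0).round(1))
E
```

```text
disc 6682 ((622.89990234375, 30.690744400024414), 44.71559143066406) [627.70292975  33.34411006  78.82668146]
tilt [-1.90269479e-03  5.84168141e-04  7.88277632e+01]
knob ((622.884521484375, 30.893375396728516), 10.823990821838379) 108.51965324896412
tester [ 454.1 -272.7  124.5] [ 469.6 -256.7  132.7]
tester [ 454.7 -272.5  124.6] [ 468.6 -258.4  129.1]
```

View pics/w7.png

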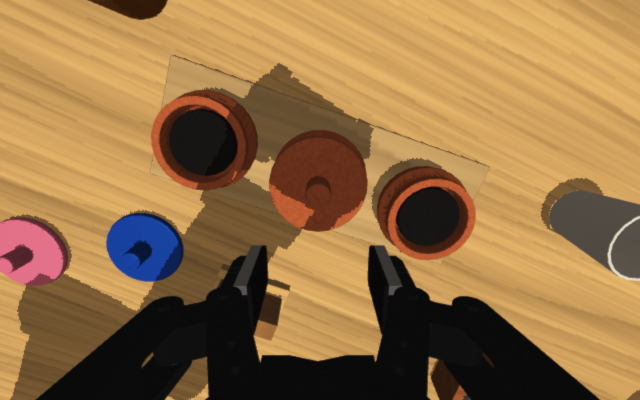

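The lid sits level and centred on the middle pot at (318,180), disc top about 79–80 mm as expected, and the tester stands as it did at the start.

```bash
python3 -c "from rig import *; print(finish_job())"
```

```text
the job is handed in; nothing more can be done
None
```

I pressed all three seals in order and found the middle pot's seal firm (left and right are soft), put the tester back upright in its holder, seated the lid level and centred on the middle pot, and handed the job in at about 29 s; no verdict was returned.

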